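# Take the handlamp off its charging dock and shut the dock's dust cover

### The arm

A 6-joint arm with a two-finger parallel gripper is mounted at the origin on the work surface. World frame = base frame: x ahead of the robot, y to its left, z up, the work surface at z = 0. Lengths are in mm, angles in rad, forces in N, time in s.
With the tool pointing down it reaches from about 350 to 975 mm from the base axis. Payload 7.1 kg.
Tool frame: the origin (TCP) lies at the very end of the fingers, on their centre line; the grasp point (between the pads) lies tcp_to_grasp behind it (tcp_to_grasp is the distance from the TCP to the grasp point, in mm); z points along the fingers, x is the direction in which the jaws open and shut, and the axes are right-handed (so a half turn about z gives the same grasp; the last joint's range is limited). The gripper opens to 88 mm and grips with 3 to 60 N. Pads are 20 mm wide; open, the fingers measure 115 mm over their backs; the gripper's body (75 mm by 178 mm) begins 61 mm behind the grasp point.
Start: joints at [-1.128, 0.423, 1.63, -0, 1.089, -0.019], TCP at [278.489, -559.507, 222.675] pointing down, gripper open.
Joint ranges: [-3, 3], [-0.9, 2.11], [0.09, 2.58], [-1.31, 4.45], [0.11, 2.69], [-2.54, 2.54]. Speed limits (rad/s): [2.39, 2.39, 3.01, 3.14, 3.14, 3.14].

### API

Orientations are given as a rotation vector (axis times angle).
In Python, from workcell import get_obs, get_image, close_job, recognise, mark_of, tcp_to_grasp gives the robot as it stands. The module is installed in compiled form; this text tells all that it offers.
- The arm moves only by the tool move_arm, never from a script. Its argument "motion" is a list of rows, each a list of 7 numbers: the shift along the world's x, y, z in mm, then the turn, a rotation vector about the world's x, y, z in rad, then the finger opening in mm, from 0 to 87.8. A call has 1 to 5 rows; each row is the pose to reach, as a shift and turn from the pose commanded when the call began; what a row does not reach only later rows make up. A row lasts 1/12 s, in which the tool goes at most 41.7 mm and 7.16 degrees, less where a joint would pass 70% of its speed; a pose out of reach is approached as far as the arm can. A call with a gripper value outside its range is refused whole. The fingers move at their own pace and stop on an object; the grip force is fixed at half the most. Time passes only in rows, so rows that repeat a pose let the fingers close. It gives the time, the measured TCP pose, the force and the opening at its end, in the units of the state.
- get_obs(): the state, without advancing time (a new reading comes with each control period).
- get_image(name): name is "scene" or "top"; returns a dict with "color" (480x640x3 uint8, red, green, blue), "mtx" (3x3 intrinsics, pixels), "camera_from_world" (4x4, takes a point from world to camera coordinates). Camera axes: x right, y up, looking along -z (the intrinsics and any distortion apply to the point x, -y, -z); pixel columns grow to the right and rows downward; lengths in mm; the calibration is good to about 2 mm. A picture is of the moment at which its call begins. There is no depth.
- close_job(): hands the job in, once; it reports no verdict.
Trained networks look in a picture, given as the dict that the camera call returned (one of the last four; its "shot" number tells which), for a name from the list of things; names that differ only in an ending like _2 or _b are one class to them, and where a whole thing is asked for, a point or a joint stands for the part that bears it (a point fixed in the world has none). Each returns a list of dicts, best first, with "p" (0 to 1); they miss things now and then, are a little off and sometimes report something else, mostly with a low value. They report only what shows in the picture. A call takes as long as a camera call.
- recognise(picture, label): "bbox" ([centre column, centre row, width, height] in pixels, round what is visible of it).
- mark_of(picture, label): "location" ([row, column] in pixels: a listed point, or the origin of a listed thing).
The state is a dict: "t": time; "qpos": joint angles; "qvel": joint speeds; "joint_torque": joint torques, N m; "ee_pos": TCP position; "orientation": TCP orientation; "ft_force": force on the tool from outside, world axes, zero at the start; "moment": the same for the moment, N m; "width": finger opening in mm.
Only numpy, scipy, OpenCV 4.12 (cv2) and the standard library are available. Lean on these libraries where they do the work, as an engineer would, in place of code of your own. Each camera call takes 0.05 s, during which the arm holds its last target. There are 200 camera calls.

### The job

Lift the handlamp off its charging dock and set it down gently, upright, with its whole foot on the square rubber mat on the other side of the bench; let go of it there. Then lower the dock's hinged dust cover all the way onto its stops, gently: it must not be allowed to drop shut. Keep the lamp upright on the way and leave the other things on the bench where they are.

Things in the scene. Friction and masses are not known exactly. Their poses are not given: they have to be found in the camera images.
- handlamp: Battery handlamp, 187 mm tall, 0.5 to 0.75 kg, loose. Black rubber foot 90 mm wide, 34 mm tall; aluminium cap 84 mm wide up to 138 mm; above it a straight black handle bar, 14 mm thick, 88 mm long along the lamp's x axis, its axis 180 mm above the underside. Origin: centre of the underside, z up. Starts on the dock, handle within 0.4 rad of the dock's x axis.
- handlamp_grip (a point): Middle of the handlamp's handle bar (on the bar's axis, 180 mm above the underside). Axes as the handlamp's.
- dock: Charging dock fixed to the bench: grey block 30 mm tall, from 60 mm on the robot's side (-x) to 90 mm beyond (+x) of its origin, 75 mm to each side. On top a black collar 100 mm wide inside, 8 mm tall, where the lamp's foot stands with 5 mm play. Origin: on the bench under the collar's centre; z up, -x points roughly to the robot (yaw within 0.3).
- cover (a joint): Dust cover angle, rad: 0 = shut on its stops, 1.57 = upright; starts at 1.48 to 1.64, limit 1.8. A clear plate in a grey rim (0.3 kg) 150 mm wide, 140 mm from hinge to free edge, with a steel bar handle beyond that edge in the same plane. Hinge friction (0.1 N m) keeps it standing when nearly upright; below about 1.2 rad it falls shut unless held.
- cover_hinge (a point): Middle of the hinge axis (along the dock's y): 85 mm from the dock's origin along the dock's +x, 48 mm above the bench. With the cover at angle a, the handle bar's middle is 190*cos(a) mm from here towards the dock's -x and 190*sin(a) mm higher.
- cover_grip (a point): Middle of the cover's handle bar: round steel, 10 mm thick, 110 mm long along the dock's y, 190 mm from the hinge axis, with 50 mm open space between bar and plate edge, bridged only by an arm at each end of the bar. Cover shut: it is 48 mm above the bench and 45 mm in front of the block.
- mat: Square black rubber mat, 160 x 160 mm, 10 mm thick, fixed flat on the bench, to the left of the dock or to its right. Origin: centre of its underside; sides along its x and y axes.
- jar: Bystander, leave alone: glass screw jar with a steel lid, 60 mm wide, 80 mm tall, standing between the dock and the mat. Origin: centre of its underside.
- tape: Bystander, leave alone: roll core of cardboard lying flat, a ring 90 mm wide and 45 mm tall, between dock and mat on the robot's side. Origin: centre of its underside.
- hammer: Bystander, leave alone: hammer lying on the bench near the robot, on its right. Origin: on its underside.
- carton: Bystander, leave alone: closed cardboard carton 120 x 160 x 100 mm tall, at the right. Origin: centre of its underside.
- pot: Bystander, leave alone: open aluminium pot 150 mm wide, 85 mm tall, at the left. Origin: centre of its underside.

How it is judged:
By the outcome, as a careful person would: the job done as asked, in the order asked, and still so for the second after the job is handed in, with the robot touching nothing.
It also fails if it takes over 64 s, if anything falls off the work surface, if the arm or the gripper's body presses on something with over 40 N, if the wrist force passes 120 N, or if a joint passes its speed limit or range.

## Working session

There is one attempt and no reset: what is moved stays moved. The work goes in short steps, Python scripts to look and compute and a tool call to move; the robot and the scene stay as the last step left them, time stands still between calls to the robot, and variables do not carry over. Pictures are saved under pics/ and viewed, about 8 in all and at most 12, crops included, and the job is handed in when it is done.

Besides the shell and the picture viewer there is one more tool, called after "Request:" as name([rows], argument=value, ...), one row to a line, values as JSON. move_arm: Moves the arm, as the interface text tells. Its arguments: {"type":"object","properties":{"motion":{"type":"array"}},"required":["motion"]}

```bash
mkdir -p pics
cat > h.py <<'E'
import numpy as np, cv2
from workcell import *
from scipy.optimize import least_squares
def proj(im,P):
    P=np.atleast_2d(P); T=im["camera_from_world"]; c=P@T[:3,:3].T+T[:3,3]; c=c*[1,-1,-1]
    u=c@im["mtx"].T; return u[:,:2]/u[:,2:]
def ray(im,uv):
    T=im["camera_from_world"]; R=T[:3,:3]; d=np.linalg.inv(im["mtx"])@[uv[0],uv[1],1]
    return -R.T@T[:3,3], R.T@(d*[1,-1,-1])
def onz(im,uv,z):
    o,d=ray(im,uv); return o+d*(z-o[2])/d[2]
def tri(pairs):
    A=np.zeros((3,3));b=np.zeros(3)
    for im,uv in pairs:
        o,d=ray(im,uv); d=d/np.linalg.norm(d); M=np.eye(3)-np.outer(d,d);A+=M;b+=M@o
    return np.linalg.solve(A,b)
def save(im,n): cv2.imwrite("pics/"+n,im["color"][:,:,::-1])
E
python3 - <<'E'
from h import *
np.set_printoptions(precision=1,suppress=True)
ims={n:get_image(n) for n in("scene","top")}
cat=np.hstack([ims[n]["color"] for n in ims])
for n in ims: save(ims[n],n+"1.png"); print(n,ray(ims[n],[320,240]), [k for k in ims[n]])
Z=dict(handlamp=0,handlamp_grip=0,dock=0,cover_hinge=48,cover_grip=0,mat=0,jar=0,tape=0,hammer=0,carton=0,pot=0)
for l in Z:
    pr=[]
    for n in ims:
        m=mark_of(ims[n],l)[:2]
        for k in m:
            uv=k["location"][::-1]; print(l,n,np.array(uv),round(k["p"],2),onz(ims[n],uv,Z[l]))
        if m: pr.append((ims[n],m[0]["location"][::-1]))
    if len(pr)==2: print("   tri",tri(pr))
print(get_obs(),tcp_to_grasp)
E
```

```text
scene (array([1129.8,  851.3, 1356.7]), array([-0.4, -0.5, -0.8])) ['color', 'mtx', 'camera_from_world', 'shot']
top (array([ 432.6,  -19.2, 1155. ]), array([ 0.,  0., -1.])) ['color', 'mtx', 'camera_from_world', 'shot']
handlamp scene [334.9 316.8] 0.97 [554.6 164.4   0. ]
handlamp scene [230.1 189.8] 0.28 [ 528.8 -482.1    0. ]
handlamp top [240.9 201.6] 0.84 [577.5 192.4   0. ]
   tri [572.2 185.1  41. ]
handlamp_grip scene [340.2 280.1] 0.63 [459.6  67.7   0. ]
handlamp_grip scene [332.2 325.2] 0.46 [578.4 182.6   0. ]
handlamp_grip top [228.3 190.7] 0.94 [606.8 226.2   0. ]
   tri [569.5 185.6 211.6]
dock scene [333.5 325.1] 0.82 [575.2 184.6   0. ]
dock scene [416.9 392.3] 0.41 [524. 480.   0.]
dock top [244.3 204.1] 0.95 [570.8 183.4   0. ]
   tri [572.4 183.3  -4.3]
cover_hinge scene [319.  333.8] 0.9 [644.1 206.8  48. ]
cover_hinge top [229.5 171.7] 0.61 [648.3 213.4  48. ]
cover_hinge top [497.3 218.4] 0.59 [ 526.1 -460.6   48. ]
   tri [647.  211.3  56.6]
cover_grip scene [321.2 290.7] 0.7 [530.9  65.3   0. ]
cover_grip top [215.  159.3] 0.97 [691.3 262.6   0. ]
cover_grip
[... 684 characters left out ...]
7.2]
carton scene [229.9 189.8] 0.88 [ 529.4 -482.5    0. ]
carton scene [318.2 335. ] 0.64 [630.5 185.   -0. ]
carton top [393.9 221.9] 0.35 [ 522.  -210.5    0. ]
   tri [ 568.7 -216.   219.1]
pot scene [415.8 389.5] 0.55 [520.9 472.4   0. ]
pot top [137.4 221.8] 0.85 [525.  467.4   0. ]
   tri [522.8 470.2  -1.8]
{'t': 1.2, 'qpos': array([-1.1,  0.4,  1.6,  0. ,  1.1, -0. ]), 'qvel': array([-0., -0., -0., -0., -0., -0.]), 'joint_torque': array([  0. , -54.5, -27.4,   0.1,   0. ,   0. ]), 'ee_pos': array([ 278.5, -559.5,  222.7]), 'orientation': array([-2.7,  1.7,  0. ]), 'ft_force': array([ 0.3, -0.4, -0.4]), 'moment': array([-0.,  0., -0.]), 'width': 87.59132660392726} 18.700000000000003
```

Run:
```python
import cv2,numpy as np
s=cv2.imread("pics/scene1.png");t=cv2.imread("pics/top1.png")
a=cv2.resize(t[120:300,130:450],(800,450),interpolation=cv2.INTER_CUBIC); cv2.imwrite("pics/a1.png",a)
b=cv2.resize(s[210:400,210:430],(695,600),interpolation=cv2.INTER_CUBIC); cv2.imwrite("pics/b1.png",b)
```

```text
(no output)
```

View pics/a1.png

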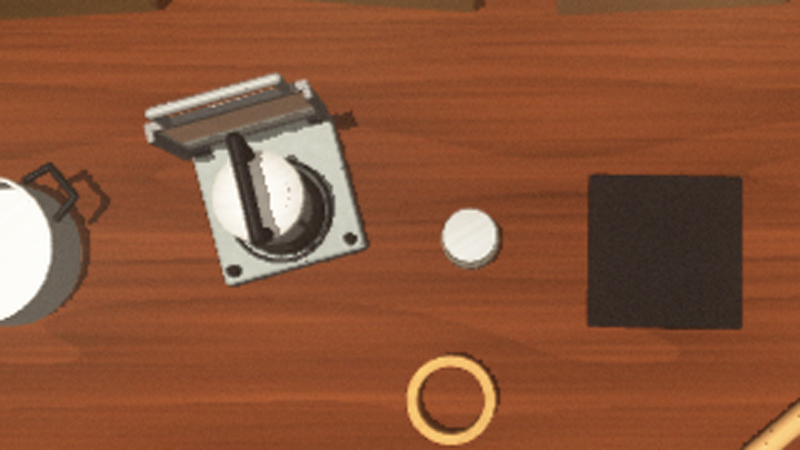

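View pics/b1.png

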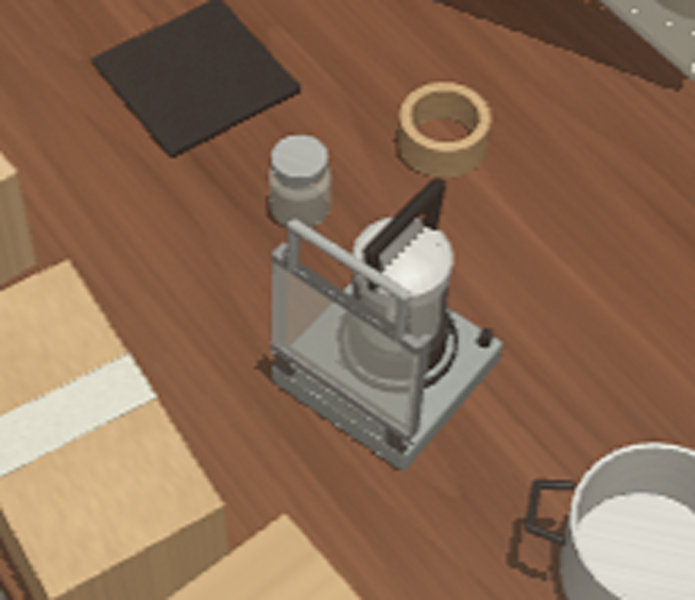

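Run:
```python
from h import *
np.set_printoptions(precision=1,suppress=True)
t=get_image("top")
f=lambda x,y,z: onz(t,[130+x/2.5,120+y/2.5],z)
for nm,P,z in [("lampbar",[(235,137),(264,240)],187),("blockfront",[(230,285),(367,245)],30),("blockside",[(335,122),(367,245)],30),("bar",[(148,112),(280,80)],238),("mat",[(588,175),(743,175),(742,328),(588,328)],10)]:
    Q=np.array([f(*p,z) for p in P]); d=Q[1]-Q[0]; print(nm,Q.tolist(),Q.mean(0),np.linalg.norm(d),np.arctan2(d[1],d[0]))
o=get_obs(); R=cv2.Rodrigues(o["orientation"])[0]; print(R, np.arctan2(R[1,0],R[0,0]))
# hypothesis check
D=np.array([572,183.5,0])
for yaw in (.25,.28):
  c,s=np.cos(yaw),np.sin(yaw); W=lambda x,y,z: D+[c*x-s*y,s*x+c*y,z]
  print(yaw,"hinge",W(85,0,48)); 
  print((proj(t,[W(-60,75,30),W(-60,-75,30),W(90,-75,30)])-[130,120])*2.5)
```

```text
lampbar [[614.3153798130579, 196.40864490274072, 187.0], [522.0448181925697, 169.7111748434083, 187.0]] [568.2 183.1 187. ] 96.05525206530496 -2.8599450814076275
blockfront [[490.29075837522333, 235.03654612754616, 30.0], [530.9441756766837, 94.12433833126227, 30.0]] [510.6 164.6  30. ] 146.65930125399402 -1.2899214881545142
blockside [[658.8324216472688, 127.61688977852646, 30.0], [530.9441756766837, 94.12433833126227, 30.0]] [594.9 110.9  30. ] 132.20118932854015 -2.8854558265821852
bar [[626.566151341254, 259.2370322343509, 238.0], [653.2203983198779, 147.27902617182644, 238.0]] [639.9 203.3 238. ] 115.08711484564094 -1.3370736112211248
mat [[605.1762323327639, -135.17620300770835, 10.0], [604.3044102910853, -296.48003381772713, 10.0], [444.9411796526524, -292.5307499954746, 10.0], [445.3769492164116, -133.61206117932946, 10.0]] [ 524.9 -214.4   10. ] 161.30618682387703 -1.5762011181636393
[[ 0.4 -0.9 -0. ]
 [-0.9 -0.4  0. ]
 [-0.   0.  -1. ]] -1.1090027801302293
0.25 hinge [654.4 204.5  48. ]
[[224.  280.1]
 [365.2 243.6]
 [329.8 104. ]]
0.28 hinge [653.7 207.   48. ]
[[226.2 281.8]
 [366.3 241. ]
 [326.7 102.6]]
```

Request:
move_arm([
  [5, 15, 35, 0, 0, -0.06, 87],
  [18, 45, 60, 0, 0, -0.12, 87],
  [32, 80, 75, 0, 0, -0.18, 87],
  [46, 118, 85, 0, 0, -0.18, 87],
  [60, 155, 90, 0, 0, -0.18, 87],
])

```text
t: 1.67
ee_pos: [339.1, -403.6, 314.5]
orientation: [2.51, -1.889, 0.004]
ft_force: [1.5, -0.2, -0.1]
width: 87.3
```

Request:
move_arm([
  [14, 37, 0, 0, 0, 0, 87],
  [28, 74, 0, 0, 0, 0, 87],
  [42, 111, 0, 0, 0, 0, 87],
  [56, 148, 0, 0, 0, 0, 87],
  [70, 185, 0, 0, 0, 0, 87],
])

```text
t: 2.08
ee_pos: [408.7, -217.7, 313.0]
orientation: [-2.511, 1.888, -0.001]
ft_force: [1.2, -0.8, -0.4]
width: 86.7
```

Request:
move_arm([
  [14, 37, 0, 0, 0, 0, 87],
  [28, 74, 0, 0, 0, 0, 87],
  [42, 111, 0, 0, 0, 0, 87],
  [56, 148, 0, 0, 0, 0, 87],
  [70, 185, 0, 0, 0, 0, 87],
])

```text
t: 2.5
ee_pos: [478.8, -32.5, 313.0]
orientation: [-2.511, 1.887, -0.001]
ft_force: [-0.1, -0.8, -0.0]
width: 86.9
```

Request:
move_arm([
  [15, 37, 0, 0, 0, 0, 80],
  [31, 74, 0, 0, 0, 0, 75],
  [46, 111, 0, 0, 0, 0, 70],
  [62, 148, 0, 0, 0, 0, 70],
  [76, 182, 0, 0, 0, 0, 70],
])

```text
t: 2.92
ee_pos: [555.0, 149.9, 312.8]
orientation: [-2.512, 1.886, -0.0]
ft_force: [0.5, -1.1, -0.0]
width: 70.0
```

Request:
move_arm([
  [10, 25, -10, 0, 0, 0, 70],
  [13, 33, -30, 0, 0, 0, 70],
  [13, 33, -50, 0, 0, 0, 70],
  [13, 33, -60, 0, 0, 0, 70],
  [13, 33, -60, 0, 0, 0, 70],
])

```text
t: 3.33
ee_pos: [565.9, 180.1, 250.1]
orientation: [2.509, -1.885, -0.005]
ft_force: [-0.4, 0.3, -0.2]
width: 70.0
```

Run:
```python
from h import *
np.set_printoptions(precision=1,suppress=True)
o=get_obs(); R=cv2.Rodrigues(o["orientation"])[0]; print(o["ee_pos"],np.arctan2(R[1,0],R[0,0]),o["qpos"])
s=get_image("scene"); save(s,"s2.png"); t=get_image("top")
print(proj(s,[o["ee_pos"],[568,183,210]]))
c=cv2.resize(s["color"][220:360,270:400,::-1],(557,600),interpolation=cv2.INTER_CUBIC); 
d=cv2.resize(t["color"][140:240,170:290,::-1],(600,500),interpolation=cv2.INTER_CUBIC)
cv2.imwrite("pics/c2.png",c); cv2.imwrite("pics/d2.png",d)
for l in("handlamp_grip",):
  for im in(s,t): print([(np.array(k["location"][::-1]),k["p"]) for k in mark_of(im,l)[:2]])
```

```text
[565.9 180.1 250.1] -1.2886342313777568 [ 0.3  0.3  1.7 -0.   1.1  1.6]
[[337.8 268.9]
 [337.4 279.5]]
[(array([338. , 277.7]), 0.76), (array([319. , 288.1]), 0.72)]
[(array([228.2, 190. ]), 0.57)]
```

View pics/c2.png

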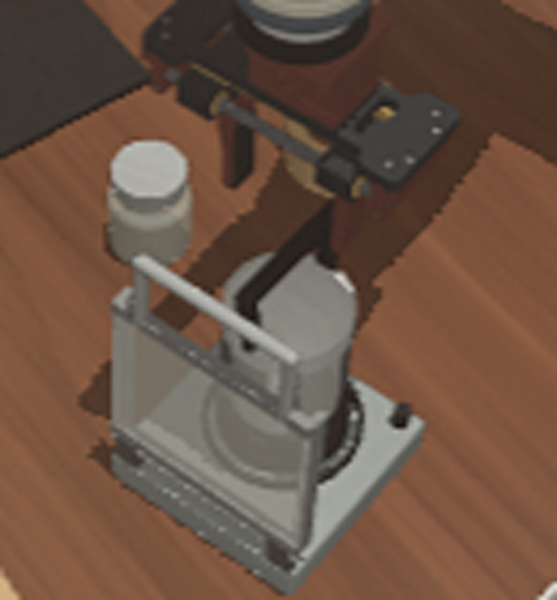

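The scene crop shows the open fingers at about (235,160) and (345,230), either side of the dark handle bar (centre about (290,255) in the crop), with the cover behind and clear. Now descending.

Request:
move_arm([
  [1, 1, -20, 0, 0, 0, 70],
  [1, 1, -40, 0, 0, 0, 70],
  [1, 1, -54, 0, 0, 0, 70],
  [1, 1, -59, 0, 0, 0, 70],
  [1, 1, -59, 0, 0, 0, 60],
])

```text
t: 3.95
ee_pos: [568.3, 181.1, 193.5]
orientation: [2.51, -1.888, -0.001]
ft_force: [-0.5, 0.2, 0.5]
width: 66.4
```

Request:
move_arm([
  [0, 0, 0, 0, 0, 0, 45],
  [0, 0, 0, 0, 0, 0, 30],
  [0, 0, 0, 0, 0, 0, 20],
  [0, 0, 0, 0, 0, 0, 14],
  [0, 0, 0, 0, 0, 0, 8],
])

```text
t: 4.37
ee_pos: [568.8, 181.6, 194.3]
orientation: [-2.511, 1.887, -0.001]
ft_force: [0.3, 0.6, -0.1]
width: 33.4
```

Request:
move_arm([
  [0, 0, 0, 0, 0, 0, 0],
  [0, 0, 0, 0, 0, 0, 0],
  [0, 0, 0, 0, 0, 0, 0],
  [0, 0, 0, 0, 0, 0, 0],
  [0, 0, 0, 0, 0, 0, 0],
])

```text
t: 4.78
ee_pos: [568.4, 181.7, 193.8]
orientation: [-2.511, 1.887, 0.001]
ft_force: [-1.8, 1.5, 1.7]
width: 13.1
```

Request:
move_arm([
  [0, 0, 0, 0, 0, 0, 0],
  [0, 0, 3, 0, 0, 0, 0],
  [0, 0, 8, 0, 0, 0, 0],
  [0, 0, 14, 0, 0, 0, 0],
  [0, 0, 20, 0, 0, 0, 0],
])

```text
t: 5.2
ee_pos: [568.2, 181.2, 213.7]
orientation: [2.511, -1.887, -0.001]
ft_force: [0.2, -0.3, -5.9]
width: 13.3
```

Request:
move_arm([
  [0, 0, 10, 0, 0, 0, 0],
  [0, 0, 25, 0, 0, 0, 0],
  [0, 0, 45, 0, 0, 0, 0],
  [0, 0, 65, 0, 0, 0, 0],
  [0, 0, 80, 0, 0, 0, 0],
])

```text
t: 5.62
ee_pos: [568.9, 181.5, 296.2]
orientation: [-2.51, 1.887, -0.002]
ft_force: [0.6, -0.5, -6.0]
width: 13.3
```

Request:
move_arm([
  [0, -4, 0, 0, 0, 0, 0],
  [-1, -12, 0, 0, 0, 0, 0],
  [-2, -24, 0, 0, 0, 0, 0],
  [-4, -40, 0, 0, 0, 0, 0],
  [-6, -58, 0, 0, 0, 0, 0],
])

```text
t: 6.03
ee_pos: [561.2, 122.0, 292.0]
orientation: [2.51, -1.885, -0.003]
ft_force: [-0.5, 1.2, -5.6]
width: 13.4
```

Request:
move_arm([
  [-2, -20, 0, 0, 0, 0, 0],
  [-4, -40, 0, 0, 0, 0, 0],
  [-7, -60, 0, 0, 0, 0, 0],
  [-9, -80, 0, 0, 0, 0, 0],
  [-11, -100, 0, 0, 0, 0, 0],
])

```text
t: 6.45
ee_pos: [549.8, 21.4, 292.1]
orientation: [2.509, -1.887, -0.004]
ft_force: [0.9, 0.4, -5.4]
width: 13.1
```

Request:
move_arm([
  [-2, -20, 0, 0, 0, 0, 0],
  [-4, -40, 0, 0, 0, 0, 0],
  [-7, -60, 0, 0, 0, 0, 0],
  [-9, -80, 0, 0, 0, 0, 0],
  [-11, -100, 0, 0, 0, 0, 0],
])

```text
t: 6.87
ee_pos: [538.6, -78.4, 292.1]
orientation: [2.509, -1.887, -0.004]
ft_force: [-0.6, 0.3, -5.6]
width: 13.4
```

Request:
move_arm([
  [-2, -20, 0, 0, 0, 0, 0],
  [-4, -40, 0, 0, 0, 0, 0],
  [-7, -60, 0, 0, 0, 0, 0],
  [-9, -80, 0, 0, 0, 0, 0],
  [-11, -97, 0, 0, 0, 0, 0],
])

```text
t: 7.28
ee_pos: [527.6, -175.5, 292.1]
orientation: [2.509, -1.888, -0.004]
ft_force: [1.7, 0.2, -5.9]
width: 13.3
```

Request:
move_arm([
  [-2, -14, 0, 0, 0, 0, 0],
  [-3, -25, 0, 0, 0, 0, 0],
  [-4, -34, -2, 0, 0, 0, 0],
  [-4, -39, -6, 0, 0, 0, 0],
  [-4, -41, -12, 0, 0, 0, 0],
])

```text
t: 7.7
ee_pos: [525.5, -215.2, 281.4]
orientation: [-2.511, 1.888, -0.001]
ft_force: [0.8, 0.7, -5.4]
width: 13.7
```

Run:
```python
from h import *
np.set_printoptions(precision=1,suppress=True)
o=get_obs(); R=cv2.Rodrigues(o["orientation"])[0]; print(o["ee_pos"],o["ft_force"],o["moment"],o["width"])
s=get_image("scene"); t=get_image("top")
c=cv2.resize(s["color"][160:300,210:350,::-1],(600,600),interpolation=cv2.INTER_CUBIC)
cv2.imwrite("pics/c3.png",c)
z=o["ee_pos"][2]+18.7-180
for a in (0,1,2,3,4,5,6,7):
  p=o["ee_pos"]*[1,1,0]+[45*np.cos(a*np.pi/4),45*np.sin(a*np.pi/4),z]
  print((proj(s,p)[0]-[210,160])*600/140,end=' ')
```

```text
[ 525.5 -215.2  281.4] [ 0.8  0.7 -5.4] [-0.   0.   0.1] 13.696730561093956
[204.  235.6] [243.1 253.5] [290.  245.4] [316.3 216.3] [307.  184.1] [268.6 167.1] [223.  174.7] [196.1 202.8]
```

View pics/c3.png

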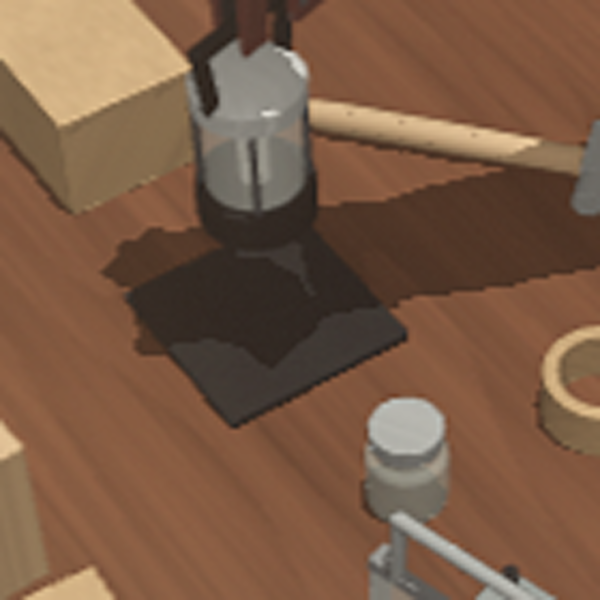

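The lamp hangs upright above the mat: foot bottom at about (257,250), mat corners (128,297), (237,425), (407,335), (310,235). Lowering now; contact is expected at TCP z≈174.

Request:
move_arm([
  [0, 0, -10, 0, 0, 0, 0],
  [0, 0, -22, 0, 0, 0, 0],
  [0, 0, -36, 0, 0, 0, 0],
  [0, 0, -50, 0, 0, 0, 0],
  [0, 0, -62, 0, 0, 0, 0],
])

```text
t: 8.22
ee_pos: [525.0, -213.7, 217.7]
orientation: [2.512, -1.886, -0.002]
ft_force: [0.3, 0.3, -5.0]
width: 13.2
```

Request:
move_arm([
  [0, 0, -10, 0, 0, 0, 0],
  [0, 0, -19, 0, 0, 0, 0],
  [0, 0, -26, 0, 0, 0, 0],
  [0, 0, -31, 0, 0, 0, 0],
  [0, 0, -35, 0, 0, 0, 0],
])

```text
t: 8.63
ee_pos: [525.6, -214.5, 184.2]
orientation: [-2.511, 1.887, 0.0]
ft_force: [0.5, -0.1, -5.7]
width: 13.1
```

Request:
move_arm([
  [0, 0, -1, 0, 0, 0, 0],
  [0, 0, -2, 0, 0, 0, 0],
  [0, 0, -3, 0, 0, 0, 0],
  [0, 0, -4, 0, 0, 0, 0],
  [0, 0, -4, 0, 0, 0, 0],
])

```text
t: 9.05
ee_pos: [525.6, -214.6, 180.9]
orientation: [-2.511, 1.887, -0.001]
ft_force: [0.1, -0.8, -5.2]
width: 13.1
```

Request:
move_arm([
  [0, 0, -1, 0, 0, 0, 0],
  [0, 0, -2, 0, 0, 0, 0],
  [0, 0, -3, 0, 0, 0, 0],
  [0, 0, -4, 0, 0, 0, 0],
  [0, 0, -4, 0, 0, 0, 0],
])

```text
t: 9.47
ee_pos: [525.3, -214.4, 176.4]
orientation: [2.511, -1.887, -0.001]
ft_force: [0.4, 0.6, -6.1]
width: 13.1
```

Request:
move_arm([
  [0, 0, -0.5, 0, 0, 0, 0],
  [0, 0, -1, 0, 0, 0, 0],
  [0, 0, -1.5, 0, 0, 0, 0],
  [0, 0, -2, 0, 0, 0, 0],
  [0, 0, -2, 0, 0, 0, 0],
])

```text
t: 9.88
ee_pos: [525.4, -214.5, 174.6]
orientation: [2.511, -1.887, -0.0]
ft_force: [0.1, -0.7, -5.8]
width: 13.3
```

Request:
move_arm([
  [0, 0, -0.5, 0, 0, 0, 0],
  [0, 0, -1, 0, 0, 0, 0],
  [0, 0, -1.5, 0, 0, 0, 0],
  [0, 0, -2, 0, 0, 0, 0],
  [0, 0, -2, 0, 0, 0, 0],
])

```text
t: 10.3
ee_pos: [526.2, -214.5, 173.7]
orientation: [-2.511, 1.887, -0.002]
ft_force: [-0.8, 2.1, 4.7]
width: 13.1
```

Request:
move_arm([
  [0, 0, 0.5, 0, 0, 0, 13],
  [0, 0, 0.5, 0, 0, 0, 18],
  [0, 0, 0.5, 0, 0, 0, 26],
  [0, 0, 0.5, 0, 0, 0, 36],
  [0, 0, 0.5, 0, 0, 0, 50],
])

```text
t: 10.72
ee_pos: [525.6, -214.7, 173.2]
orientation: [2.511, -1.887, 0.001]
ft_force: [1.1, 0.0, 0.9]
width: 34.3
```

Request:
move_arm([
  [0, 0, 0, 0, 0, 0, 60],
  [0, 0, 10, 0, 0, 0, 60],
  [0, 0, 35, 0, 0, 0, 60],
  [0, 0, 70, 0, 0, 0, 60],
  [0, 0, 105, 0, 0, 0, 60],
])

```text
t: 11.13
ee_pos: [524.9, -214.3, 279.4]
orientation: [2.511, -1.887, -0.003]
ft_force: [1.2, -0.7, 0.7]
width: 60.1
```

Request:
move_arm([
  [2, 10, 20, 0, 0, 0.12, 60],
  [8, 30, 35, 0, 0, 0.24, 60],
  [14, 55, 45, 0, 0, 0.36, 60],
  [20, 85, 45, 0, 0, 0.48, 60],
  [26, 115, 45, 0, 0, 0.6, 60],
])

```text
t: 11.55
ee_pos: [552.1, -98.8, 325.2]
orientation: [-2.959, 1.054, -0.004]
ft_force: [0.8, 0.1, 0.9]
width: 60.0
```

Request:
move_arm([
  [6, 25, 0, 0, 0, 0.12, 60],
  [12, 50, 0, 0, 0, 0.24, 60],
  [18, 72, 0, 0, 0, 0.36, 60],
  [24, 86, 0, 0, 0, 0.48, 60],
  [30, 95, 0, 0, 0, 0.6, 60],
])

```text
t: 11.97
ee_pos: [581.7, -2.7, 324.1]
orientation: [-3.139, 0.128, -0.001]
ft_force: [-0.7, 0.1, -0.6]
width: 59.8
```

Run:
```python
from h import *
np.set_printoptions(precision=1,suppress=True)
o=get_obs(); R=cv2.Rodrigues(o["orientation"])[0]; print(o["ee_pos"],np.arctan2(R[1,0],R[0,0]))
s=get_image("scene"); t=get_image("top")
c=cv2.resize(s["color"][250:390,270:410,::-1],(400,400),interpolation=cv2.INTER_CUBIC)
c2=cv2.resize(s["color"][180:280,220:320,::-1],(400,400),interpolation=cv2.INTER_CUBIC)
d=cv2.resize(t["color"][140:240,170:270,::-1],(400,400),interpolation=cv2.INTER_CUBIC)
cv2.imwrite("pics/c4.png",np.hstack([c,c2])); cv2.imwrite("pics/d4.png",d)
for l in("cover_grip","cover_hinge","dock","handlamp_grip","handlamp"):
  m=[mark_of(im,l)[:1] for im in(s,t)]
  print(l,[(np.array(k[0]["location"][::-1]),k[0]["p"]) for k in m if k])
  if all(m): print(tri([(s,m[0][0]["location"][::-1]),(t,m[1][0]["location"][::-1])]))
```

```text
[581.7  -2.7 324.1] -0.08150830169636106
cover_grip [(array([318.5, 289.1]), 0.6), (array([216.5, 157.3]), 0.81)]
[641.1 199.5 244.7]
cover_hinge [(array([317.9, 334.2]), 0.91), (array([233.5, 168.7]), 0.95)]
[651.9 205.1  51.7]
dock [(array([332.6, 326. ]), 0.83), (array([245.5, 205. ]), 0.97)]
[571.9 180.8 -12.8]
handlamp_grip [(array([269.3, 191. ]), 0.77), (array([409.6, 210.9]), 0.96)]
[ 528.  -209.   204.4]
handlamp [(array([273.3, 228.5]), 0.64), (array([395.8, 219.9]), 0.59)]
[ 523.6 -209.    33.4]
```

View pics/c4.png

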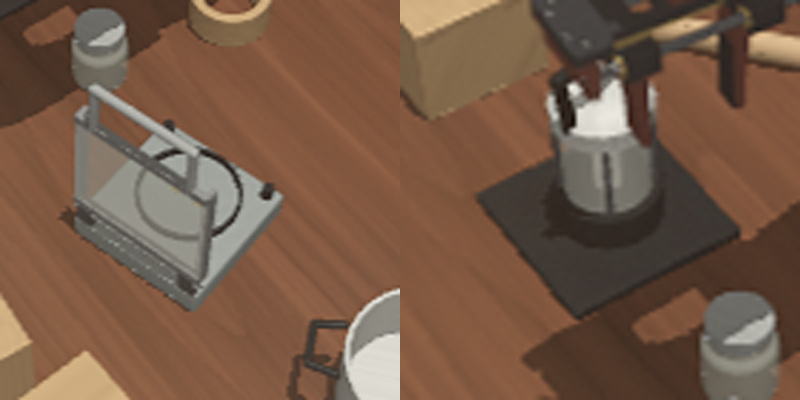

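View pics/d4.png

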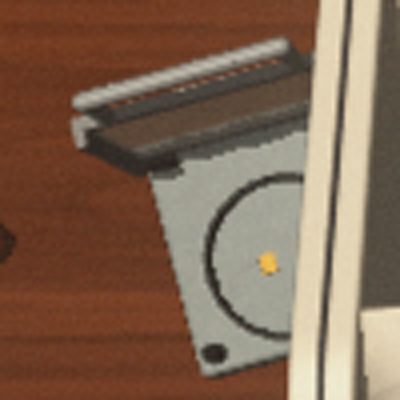

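Left crop: the cover stands upright, with its bar from (95,93) to (195,155). Right crop: the lamp stands upright in the middle of the mat. In the top view the bar runs (75,103)–(290,46). This matches the bar middle at about (640,202,238) and a yaw of about 0.25.

Request:
move_arm([
  [8, 30, 0, 0, 0, 0.1, 60],
  [18, 65, 0, 0, 0, 0.2, 60],
  [29, 102, 0, 0, 0, 0.3, 60],
  [39, 138, 0, 0, 0, 0.33, 60],
  [50, 175, 0, 0, 0, 0.33, 60],
])

```text
t: 12.98
ee_pos: [631.7, 171.8, 323.3]
orientation: [3.119, 0.379, 0.0]
ft_force: [0.7, -0.5, -0.2]
width: 59.9
```

Request:
move_arm([
  [6, 20, -5, 0, 0, 0, 60],
  [9, 29, -20, 0, 0, 0, 60],
  [9, 29, -40, 0, 0, 0, 60],
  [9, 29, -55, 0, 0, 0, 60],
  [9, 29, -55, 0, 0, 0, 60],
])

```text
t: 13.4
ee_pos: [638.1, 198.1, 263.3]
orientation: [3.117, 0.377, -0.012]
ft_force: [-0.9, 0.1, -0.5]
width: 60.5
```

Run:
```python
from h import *
np.set_printoptions(precision=2,suppress=True)
o=get_obs(); R=cv2.Rodrigues(o["orientation"])[0]; print(o["ee_pos"],np.arctan2(R[1,0],R[0,0]),o["ft_force"])
s=get_image("scene")
c=cv2.resize(s["color"][230:350,260:380,::-1],(600,600),interpolation=cv2.INTER_CUBIC); cv2.imwrite("pics/c5.png",c)
```

```text
[638.07 198.14 263.32] 0.24067454129687293 [-0.91  0.13 -0.55]
```

View pics/c5.png

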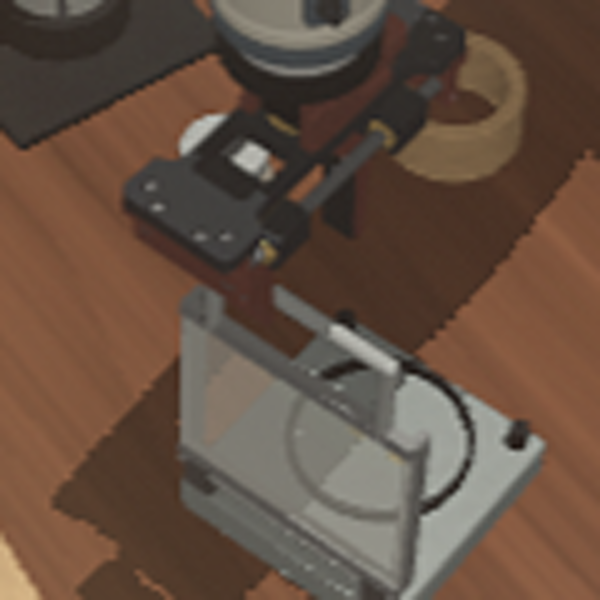

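Fingers at about (245,290) and (340,210) straddle the bar, which passes (300,315). Now descending.

Request:
move_arm([
  [0, 0, -15, 0, 0, 0, 60],
  [0, 0, -30, 0, 0, 0, 60],
  [0, 0, -43, 0, 0, 0, 60],
  [0, 0, -48, 0, 0, 0, 60],
  [0, 0, -48, 0, 0, 0, 60],
])

```text
t: 13.87
ee_pos: [639.9, 198.8, 219.1]
orientation: [3.119, 0.377, -0.003]
ft_force: [-0.6, -0.7, 0.4]
width: 59.8
```

Request:
move_arm([
  [0, 0, 0, 0, 0, 0, 50],
  [0, 0, 0, 0, 0, 0, 40],
  [0, 0, 0, 0, 0, 0, 30],
  [0, 0, 0, 0, 0, 0, 20],
  [0, 0, 0, 0, 0, 0, 15],
])

```text
t: 14.28
ee_pos: [640.7, 199.6, 220.8]
orientation: [-3.119, -0.378, -0.001]
ft_force: [0.0, -0.3, 0.0]
width: 30.2
```

Request:
move_arm([
  [0, 0, 0, 0, 0, 0, 10],
  [0, 0, 0, 0, 0, 0, 5],
  [0, 0, 0, 0, 0, 0, 0],
  [0, 0, 0, 0, 0, 0, 0],
  [0, 0, 0, 0, 0, 0, 0],
])

```text
t: 14.7
ee_pos: [640.6, 199.5, 220.3]
orientation: [3.119, 0.378, 0.0]
ft_force: [0.9, 0.7, 0.3]
width: 9.3
```

```bash
cat > arc.py <<'E'
import numpy as np,sys
a0=float(sys.argv[1]);u=np.array([np.cos(.245),np.sin(.245)])
P=lambda a:np.r_[-190*np.cos(a)*u,190*np.sin(a)]
for seq in sys.argv[2:]:
    A=[float(x) for x in seq.split(",")]
    print(a0,[np.round(P(a)-P(a0),1).tolist() for a in A]); a0=A[-1]
E
python3 arc.py 1.5 1.48,1.45,1.41,1.36,1.3 1.24,1.18,1.12,1.06,1.0 .94,.88,.82,.76,.7 .64,.58,.52,.46,.4 .35,.3,.26,.22,.19
```

```text
1.5 [[-3.7, -0.9, -0.3], [-9.2, -2.3, -0.9], [-16.5, -4.1, -2.0], [-25.5, -6.4, -3.7], [-36.3, -9.1, -6.4]]
1.3 [[-10.6, -2.6, -3.4], [-20.9, -5.2, -7.4], [-31.0, -7.8, -12.1], [-40.8, -10.2, -17.3], [-50.3, -12.6, -23.2]]
1.0 [[-9.1, -2.3, -6.4], [-17.9, -4.5, -13.4], [-26.2, -6.5, -21.0], [-34.0, -8.5, -29.0], [-41.4, -10.3, -37.5]]
0.7 [[-6.9, -1.7, -8.9], [-13.2, -3.3, -18.3], [-19.0, -4.7, -28.0], [-24.2, -6.0, -38.1], [-28.8, -7.2, -48.4]]
0.4 [[-3.4, -0.8, -8.8], [-6.3, -1.6, -17.8], [-8.4, -2.1, -25.1], [-10.1, -2.5, -32.5], [-11.2, -2.8, -38.1]]
```

Request:
move_arm([
  [-3.7, -0.9, -0.3, 0, 0, 0, 0],
  [-9.2, -2.3, -0.9, 0, 0, 0, 0],
  [-16.5, -4.1, -2.0, 0, 0, 0, 0],
  [-25.5, -6.4, -3.7, 0, 0, 0, 0],
  [-36.3, -9.1, -6.4, 0, 0, 0, 0],
])

```text
t: 15.12
ee_pos: [603.7, 189.8, 214.0]
orientation: [3.118, 0.378, 0.001]
ft_force: [0.9, -3.2, 1.7]
width: 9.0
```

Request:
move_arm([
  [-10.6, -2.6, -3.4, 0, 0, 0, 0],
  [-20.9, -5.2, -7.4, 0, 0, 0, 0],
  [-31.0, -7.8, -12.1, 0, 0, 0, 0],
  [-40.8, -10.2, -17.3, 0, 0, 0, 0],
  [-50.3, -12.6, -23.2, 0, 0, 0, 0],
])

```text
t: 15.53
ee_pos: [552.5, 176.8, 190.5]
orientation: [3.118, 0.378, -0.0]
ft_force: [1.5, -2.7, 0.2]
width: 9.6
```

Forces are small, so I'm continuing.

Request:
move_arm([
  [-9.1, -2.3, -6.4, 0, 0, 0, 0],
  [-17.9, -4.5, -13.4, 0, 0, 0, 0],
  [-26.2, -6.5, -21.0, 0, 0, 0, 0],
  [-34.0, -8.5, -29.0, 0, 0, 0, 0],
  [-41.4, -10.3, -37.5, 0, 0, 0, 0],
])

```text
t: 15.95
ee_pos: [510.9, 166.6, 152.5]
orientation: [3.118, 0.378, -0.002]
ft_force: [0.4, -3.7, 0.6]
width: 8.9
```

Request:
move_arm([
  [-6.9, -1.7, -8.9, 0, 0, 0, 0],
  [-13.2, -3.3, -18.3, 0, 0, 0, 0],
  [-19.0, -4.7, -28.0, 0, 0, 0, 0],
  [-24.2, -6.0, -38.1, 0, 0, 0, 0],
  [-28.8, -7.2, -48.4, 0, 0, 0, 0],
])

```text
t: 16.37
ee_pos: [482.1, 159.8, 103.9]
orientation: [3.118, 0.378, -0.002]
ft_force: [0.5, -2.5, 0.1]
width: 9.6
```

Request:
move_arm([
  [-3.4, -0.8, -8.8, 0, 0, 0, 0],
  [-6.3, -1.6, -17.8, 0, 0, 0, 0],
  [-8.4, -2.1, -25.1, 0, 0, 0, 0],
  [-10.1, -2.5, -32.5, 0, 0, 0, 0],
  [-11.2, -2.8, -38.1, 0, 0, 0, 0],
])

```text
t: 16.78
ee_pos: [471.0, 157.0, 65.4]
orientation: [3.118, 0.378, -0.004]
ft_force: [-2.3, -4.2, 0.5]
width: 9.5
```

```bash
python3 arc.py .19 .17,.15,.13,.11,.09 .075,.06,.05,.04,.03 .025,.02,.015,.01,.005
```

```text
0.19 [[-0.7, -0.2, -3.7], [-1.2, -0.3, -7.5], [-1.8, -0.4, -11.3], [-2.2, -0.6, -15.0], [-2.6, -0.6, -18.8]]
0.09 [[-0.2, -0.1, -2.8], [-0.4, -0.1, -5.7], [-0.5, -0.1, -7.6], [-0.6, -0.1, -9.5], [-0.7, -0.2, -11.4]]
0.03 [[-0.0, -0.0, -0.9], [-0.0, -0.0, -1.9], [-0.1, -0.0, -2.8], [-0.1, -0.0, -3.8], [-0.1, -0.0, -4.7]]
```

Request:
move_arm([
  [-0.7, -0.2, -3.7, 0, 0, 0, 0],
  [-1.2, -0.3, -7.5, 0, 0, 0, 0],
  [-1.8, -0.4, -11.3, 0, 0, 0, 0],
  [-2.2, -0.6, -15.0, 0, 0, 0, 0],
  [-2.6, -0.6, -18.8, 0, 0, 0, 0],
])

```text
t: 17.2
ee_pos: [468.5, 156.3, 47.0]
orientation: [3.118, 0.378, -0.004]
ft_force: [-3.3, -6.0, 0.4]
width: 9.5
```

Request:
move_arm([
  [-0.2, 0, -2.5, 0, 0, 0, 0],
  [-0.4, -0.1, -5, 0, 0, 0, 0],
  [-0.5, -0.1, -7, 0, 0, 0, 0],
  [-0.6, -0.1, -9, 0, 0, 0, 0],
  [-0.7, -0.2, -10.5, 0, 0, 0, 0],
])

```text
t: 17.62
ee_pos: [467.8, 156.1, 36.5]
orientation: [3.118, 0.378, -0.004]
ft_force: [-3.2, -4.9, 0.8]
width: 9.4
```

Request:
move_arm([
  [0, 0, -0.7, 0, 0, 0, 0],
  [0, 0, -1.4, 0, 0, 0, 0],
  [0, 0, -2.1, 0, 0, 0, 0],
  [0, 0, -2.8, 0, 0, 0, 0],
  [0, 0, -2.8, 0, 0, 0, 0],
])

```text
t: 18.03
ee_pos: [467.7, 156.1, 33.7]
orientation: [3.118, 0.378, -0.005]
ft_force: [-2.3, -4.8, -1.6]
width: 9.2
```

Request:
move_arm([
  [0, 0, -0.4, 0, 0, 0, 0],
  [0, 0, -0.8, 0, 0, 0, 0],
  [0, 0, -1.2, 0, 0, 0, 0],
  [0, 0, -1.6, 0, 0, 0, 0],
  [0, 0, -1.6, 0, 0, 0, 0],
])

```text
t: 18.45
ee_pos: [467.7, 156.1, 32.1]
orientation: [3.118, 0.378, -0.005]
ft_force: [-3.0, -6.2, -0.5]
width: 9.1
```

Request:
move_arm([
  [0, 0, -0.4, 0, 0, 0, 0],
  [0, 0, -0.8, 0, 0, 0, 0],
  [0, 0, -1.2, 0, 0, 0, 0],
  [0, 0, -1.6, 0, 0, 0, 0],
  [0, 0, -1.6, 0, 0, 0, 0],
])

```text
t: 18.87
ee_pos: [467.7, 156.1, 30.5]
orientation: [3.118, 0.378, -0.005]
ft_force: [-3.1, -6.2, -0.5]
width: 8.9
```

Request:
move_arm([
  [0, 0, -0.5, 0, 0, 0, 0],
  [0, 0, -1, 0, 0, 0, 0],
  [0, 0, -1.5, 0, 0, 0, 0],
  [0, 0, -1.5, 0, 0, 0, 0],
  [0, 0, -1.5, 0, 0, 0, 0],
])

```text
t: 19.28
ee_pos: [467.7, 156.1, 29.0]
orientation: [3.118, 0.378, -0.005]
ft_force: [-2.3, -5.6, -0.9]
width: 9.1
```

Request:
move_arm([
  [0, 0, -0.5, 0, 0, 0, 0],
  [0, 0, -1, 0, 0, 0, 0],
  [0, 0, -1.5, 0, 0, 0, 0],
  [0, 0, -2, 0, 0, 0, 0],
  [0, 0, -2, 0, 0, 0, 0],
])

```text
t: 19.7
ee_pos: [467.7, 156.1, 28.1]
orientation: [3.118, 0.378, -0.005]
ft_force: [-6.6, -7.2, 15.3]
width: 9.1
```

Run:
```python
from h import *
np.set_printoptions(precision=2,suppress=True)
s=get_image("scene"); t=get_image("top"); o=get_obs(); print(o["ft_force"],o["moment"],o["joint_torque"])
c=cv2.resize(s["color"][260:380,280:400,::-1],(600,600),interpolation=cv2.INTER_CUBIC); cv2.imwrite("pics/c6.png",c)
for l in("cover_grip","cover_hinge"):
  for im in(s,t):print(l,[(np.array(k["location"][::-1]),k["p"]) for k in mark_of(im,l)[:1]])
D=np.array([571,183.5,0]);y=.245;C,S=np.cos(y),np.sin(y)
W=lambda x,y,z: D+[C*x-S*y,S*x+C*y,z]
print((proj(s,[W(-105,55,48),W(-105,-55,48),W(-55,75,48),W(-55,-75,48),W(85,75,48),W(-60,75,30)])-[280,260])*5)
```

```text
[-6.64 -7.21 15.09] [-1.13  0.91  0.25] [  1.97 -43.33 -16.56   0.97  -2.28   0.24]
cover_grip []
cover_grip []
cover_hinge [(array([316. , 336.6]), 0.84)]
cover_hinge [(array([232.7, 171.9]), 0.67)]
[[462.22 207.69]
 [311.73 109.94]
 [439.08 282.59]
 [232.55 144.95]
 [285.51 451.31]
 [441.98 294.46]]
```

View pics/c6.png

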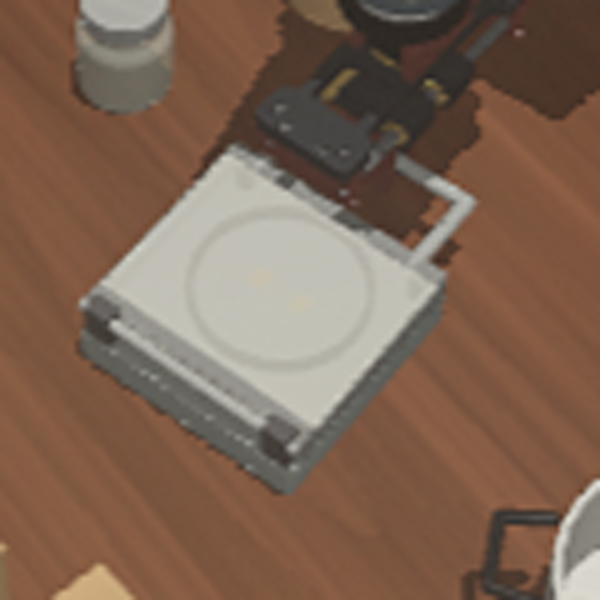

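The cover lies flat on the block, bar at about (470,200), and the plate edge runs (235,150)–(440,270), as predicted for shut. The 15 N reading shows contact with the stops. Releasing.

Request:
move_arm([
  [0, 0, 0.5, 0, 0, 0, 9],
  [0, 0, 0.5, 0, 0, 0, 14],
  [0, 0, 0.5, 0, 0, 0, 20],
  [0, 0, 0.5, 0, 0, 0, 26],
  [0, 0, 0.5, 0, 0, 0, 30],
])

```text
t: 20.42
ee_pos: [469.6, 157.1, 28.2]
orientation: [-3.118, -0.377, -0.001]
ft_force: [0.7, 0.5, 0.1]
width: 28.8
```

Request:
move_arm([
  [0, 0, 0, 0, 0, 0, 30],
  [0, 0, 3, 0, 0, 0, 30],
  [0, 0, 8, 0, 0, 0, 30],
  [0, 0, 15, 0, 0, 0, 30],
  [0, 0, 25, 0, 0, 0, 30],
])

```text
t: 20.83
ee_pos: [468.9, 156.6, 53.7]
orientation: [3.119, 0.378, -0.001]
ft_force: [-0.3, -0.2, -0.7]
width: 29.9
```

Request:
move_arm([
  [0, 0, 20, 0, 0, 0, 30],
  [0, 0, 50, 0, 0, 0, 30],
  [0, 0, 90, 0, 0, 0, 30],
  [0, 0, 130, 0, 0, 0, 30],
  [0, 0, 160, 0, 0, 0, 30],
])

```text
t: 21.25
ee_pos: [469.7, 156.9, 217.4]
orientation: [-3.118, -0.377, -0.005]
ft_force: [0.4, -0.3, 0.0]
width: 29.9
```

Request:
move_arm([
  [-10, -20, 10, 0, 0, 0, 30],
  [-20, -45, 20, 0, 0, 0, 30],
  [-25, -75, 30, 0, 0, 0, 30],
  [-25, -95, 30, 0, 0, 0, 30],
  [-25, -100, 30, 0, 0, 0, 30],
])

```text
t: 21.67
ee_pos: [444.0, 54.7, 245.0]
orientation: [3.119, 0.375, 0.004]
ft_force: [-0.3, 0.1, -0.8]
width: 30.0
```

Run:
```python
from h import *
np.set_printoptions(precision=1,suppress=True)
s=get_image("scene"); t=get_image("top"); o=get_obs(); print(o["t"],o["ee_pos"],o["ft_force"],o["width"])
c=cv2.resize(s["color"][170:380,220:430,::-1],(600,600),interpolation=cv2.INTER_CUBIC); cv2.imwrite("pics/c7.png",c)
for l in("cover_grip","cover_hinge","handlamp","handlamp_grip","jar","tape","hammer"):
  m=[mark_of(im,l)[:1] for im in(s,t)]
  if all(m): print(l,tri([(s,m[0][0]["location"][::-1]),(t,m[1][0]["location"][::-1])]))
```

```text
21.7667 [444.2  56.1 244.1] [-0.4 -0.2 -0.5] 29.998596438485272
cover_hinge [650.5 210.6  59.3]
handlamp [ 530.8 -216.4   23. ]
handlamp_grip [619.8  84.7 484.7]
jar [539.1  -9.3   4.4]
tape [365.4  11.6  -0.2]
hammer [ 301.9 -271.5    8.3]
```

View pics/c7.png

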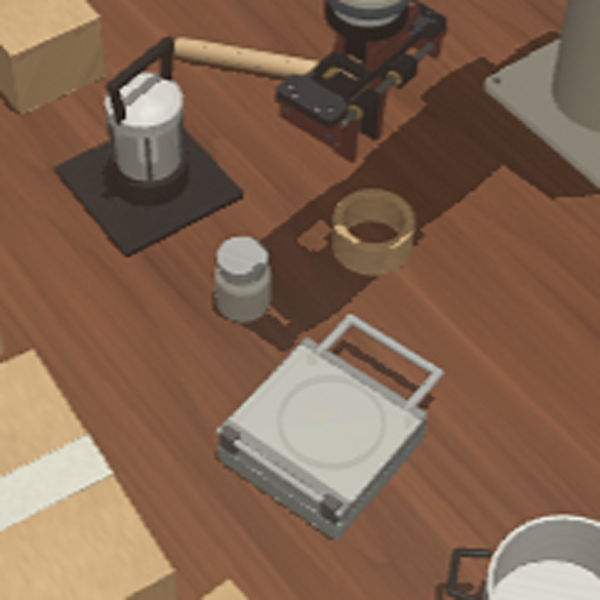

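The final picture shows the lamp upright at (148,150) in the middle of the mat and the cover shut with its bar at (395,345). The jar and tape are untouched and the gripper is clear.

```bash
python3 -c "from workcell import *; print(close_job())"
```

```text
the job is handed in; nothing more can be done
None
```

The lamp now stands upright on the mat and the dock's cover is shut on its stops. I handed the job in at about 21.8 s of the 64 s allowed.

- **Lamp:** I lifted it by its handle bar and carried it upright, clear of the jar. I lowered it slowly until the mat took the load (about 10 N) and let go. It stands about centred on the mat, near (525, -214).
- **Cover:** I held the cover by its bar and led it down its arc. Readings stayed within about 7 N until it met the stops, at about 15 N with the fingers 28 mm above the bench. I then let go and backed away.
- **Last checks:** The final picture shows the lamp upright with its whole foot on the mat, the cover flat and the gripper touching nothing. The jar, tape and hammer look untouched. The force reading was about 0.

**Readings that disagreed:** The stops came about 2.7 mm lower than I had calculated, which fits the accuracy of my estimates. The last network readings for the lamp's handle point (620, 85, 485) and the cover hinge height (59 mm instead of 48 mm) were wrong. The hammer reading was about 18 mm off its first one. I went by the picture and the force readings instead. I did not measure the carton and pot again at the end, but the arm never went near either.

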